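# Bring the next milk tin forward in its lane

### The arm

A 6-joint arm with a two-finger parallel gripper is mounted at the origin on the work surface. World frame = base frame: x ahead of the robot, y to its left, z up, the work surface at z = 0. Lengths are in mm, angles in rad, forces in N, time in s.
With the tool pointing down it reaches from about 275 to 1000 mm from the base axis. Payload 8.4 kg.
Tool frame: the origin (TCP) lies between the finger pads; the fingertips stand 11 mm ahead of it and the grasp point (between the pads) lies 8 mm behind it; z points along the fingers, y is the direction in which the jaws open and shut (so a half turn about z gives the same grasp; the last joint's range is limited). The gripper opens to 85 mm and grips with 20 to 120 N. Pads are 22 mm wide; open, the fingers measure 114 mm over their backs; the gripper's body (76 mm by 85 mm) begins 54 mm behind the grasp point. The pads swing forward as they close: fully open they stand 13 mm farther back than shut.
Start: joints at [1.123, 0.353, 1.633, -0, 1.155, -0.002], TCP at [269.486, 563.919, 242.281] pointing down, gripper open.
Joint ranges: [-2.63, 2.63], [-0.92, 2.1], [0.06, 2.66], [-1.3, 4.44], [0, 2.69], [-3.02, 3.02]. Speed limits (rad/s): [2.22, 2.22, 2.79, 3.14, 3.14, 3.14].

### API

Orientations are given as [roll, pitch, yaw] about the fixed x, y, z axes, in that order (R = Rz(yaw) Ry(pitch) Rx(roll)).
In Python, from rig import r, eyes gives the robot as it stands. The module is installed in compiled form; this text tells all that it offers.
- The arm moves only by the tool servo_tool, never from a script. Its argument "rows" is a list of rows, each a list of 3 entries, a list of its own where there are three numbers: the shift along the world's x, y, z in cm, then the turn about the world's z in rad, then the finger opening in cm, from 0 to 8.54. A call has 1 to 5 rows; each row shifts and turns the commanded pose from where the row before left it; what a row does not reach is not made up. A row lasts 1/12 s, in which the tool goes at most 41.7 mm and 7.16 degrees, less where a joint would pass 70% of its speed; a pose out of reach is approached as far as the arm can. A call is refused whole if a number of a shift passes 4.17 or a number of a turn 0.125, either way. A call with a gripper value outside its range is refused whole. The fingers move at their own pace and stop on an object; "squeeze" is the grip in N (left out, the last holds). Time passes only in rows, so rows that do not move let the fingers close. It gives the time, the measured TCP pose, the force and the opening at its end, in the units of the state.
- r.sense(): the state, without advancing time (a new reading comes with each control period).
- eyes.grab_frame(name): name is "scene" or "side" or "wrist"; returns a dict with "frame" (384x512x3 uint8, red, green, blue), "depth" (384x512 float32, mm along the optical axis (not along the pixel's ray), 0 where there is no reading), "vertical_fov" (degrees; the focal length in pixels is half the picture's height over the tangent of half this angle, whatever the lens; pixels are square), "cx", "cy" (the principal point, pixels), "D" ([k1, k2, p1, p2, k3] as OpenCV has them; the pictures are not rectified), "camera_from_world" (4x4, takes a point from world to camera coordinates); the wrist camera has in their place "hand_eye" (4x4, takes a point from camera to tool coordinates, whose origin is the TCP and whose axes are the flange's). Camera axes: x right, y down, z forward; pixel columns grow to the right and rows downward; lengths in mm; the calibration is good to about 2 mm. A picture is of the moment at which its call begins: read the wrist's pose just before it.
- r.sign_off(): hands the job in, once; it reports no verdict.
The state is a dict: "clock": time; "qpos": joint angles; "qvel": joint speeds; "joint_efforts": joint torques, N m; "eef_pos": TCP position; "tcp_rot": TCP orientation; "contact_force": force on the tool from outside, world axes, zero at the start; "wrist_torque": the same for the moment, N m; "opening": opening from 0.0 (shut) to 1.0 (fully open).
Only numpy, scipy, OpenCV 4.12 (cv2) and the standard library are available. Lean on these libraries where they do the work, as an engineer would, in place of code of your own. Each camera call takes 0.05 s, during which the arm holds its last target.

### The job

The front tin of the rack's middle lane has been used up. With your fingertips on top of the tin that lies farther back in that lane, roll it forward along the lane until it rests in line with the front tins of the lanes on either side, and leave it there. Do not pick it up or shove it along by its lower half, and leave the other tins and the steel beaker as they are.

Things in the scene. Friction and masses are not known exactly. Their poses are not given: they have to be found in the camera images.
- rack: Low stainless tin rack fixed on the counter, 300 mm deep (its x), 279 mm wide (its y). Origin: centre of its underside. Its -x end is the open front without a lip, facing the robot; +x is the closed back (50 mm high); z up. Three lanes run along x with centres at y = +92 (left), 0 (middle) and -92 mm (right), between 3 mm dividers whose top is 36 mm above the counter.
- lane_front (a point): Middle of the open front edge of the middle lane, on the lane floor; axes as the rack's. The lane floor is flat and level, a grey silicone liner 12 mm above the counter: a tin rolls on it without sliding, and one rolling slowly stops within a few mm once let go.
- tin: The tin to bring forward: on its side across the middle lane, 78 to 120 mm behind the line of the front tins. Full tin, 74 mm across, 82 mm long, about 0.5 kg, pale label, bright rims. Origin: its centre, 49 mm above the counter (top at 86 mm). y: the tin's own axis; x and z turn as it rolls (at the start z up, x to the back). A fingertip pressed on its top, not slipping, goes twice as far as it.
- front_left: Bystander: the front tin of the left lane, the same kind of tin in the same lying position (origin at its centre, axes as for tin).
- front_right: Bystander: the front tin of the right lane, same kind, at the same distance from the rack's front as front_left (origin at its centre).
- back_left: Bystander: another such tin lying behind front_left in the left lane (origin at its centre).
- beaker: Bystander: open stainless beaker standing on the counter beside the rack, 84 mm across the rim, 110 mm tall; origin at the centre of its underside.
Things that resemble listed ones, but are neither listed nor needed, are in the scene too. Leave any green look-alike of the tin alone.

How it is judged (in metres and radians):
At the end, for the whole second after the job is handed in: The tin has rolled (not slid) to the front: its centre is within 10 mm of the line of the two front tins, lying on the floor of the middle lane square to it, at rest; the turn it has made (tilt of its z axis over 1.3 rad) shows that it rolled there (x of tin in the frame of front_left between -0.01 and 0.01 m and x of tin in the frame of front_right between -0.01 and 0.01 m and y of tin in the frame of rack between -0.008 and 0.008 m and z of tin in the frame of rack between 0.045 and 0.053 m and angle between the y axis of tin and the y axis of rack, either way round below 0.15 rad and angle between tin's own z axis and vertical above 1.3 rad and linear speed of tin below 0.01 m/s); the robot touches nothing.
It fails at once if the tin is lifted off the lane floor (height (world z) of tin above 0.058 m).
It fails at once if the tin is shoved by its lower half (fingers reach down beside it) (contact force between the fingers and tin above 0.5 N and height (world z) of the grasp point below 0.066 m).
It fails at once if the tin rolls out over the open front of the rack (x of tin in the frame of rack below -0.148 m).
It fails at once if another tin or the beaker is moved (distance of any of front_left, front_right, back_left, beaker from where it was at the start of the episode above 0.012 m).
It also fails if it takes over 45 s, if anything falls off the work surface, if the arm or the gripper's body presses on something with over 40 N, if the wrist force passes 120 N, or if a joint passes its speed limit or range.

## Working session

There is one attempt and no reset: what is moved stays moved. The work goes in short steps, Python scripts to look and compute and a tool call to move; the robot and the scene stay as the last step left them, time stands still between calls to the robot, and variables do not carry over. Pictures are saved under pics/ and viewed, and the job is handed in when it is done.

Besides the shell and the picture viewer there is one more tool, called by a JSON object that holds its "api" and its "payload", one argument or row to a line. servo_tool: Moves the arm, as the interface text tells. Its arguments: {"type":"object","properties":{"rows":{"type":"array"},"squeeze":{"type":"number"}},"required":["rows"]}

```bash
mkdir -p pics; python3 - <<'E'
from rig import r, eyes
import cv2,numpy as np
print(r.sense())
for n in ["scene","side","wrist"]:
    f=eyes.grab_frame(n)
    cv2.imwrite(f"pics/{n}0.png",f["frame"][:,:,::-1]); np.savez(f"{n}0.npz",**f)
    print(n,f["vertical_fov"],f["cx"],f["cy"],f["D"],f.get("camera_from_world"),f.get("hand_eye"))
E
```

```text
{'clock': 0.0, 'qpos': array([ 1.12260127e+00,  3.53669198e-01,  1.63418193e+00, -3.40021099e-05,
        1.15524557e+00, -2.39879302e-03]), 'qvel': array([ 0.00205706, -0.00112861,  0.00096242,  0.00034826,  0.00072982,
        0.00063742]), 'joint_efforts': array([ 7.13253685e-04, -6.05248690e+01, -3.42073131e+01, -3.39630412e-05,
        9.56898060e-03,  2.37717319e-05]), 'eef_pos': array([269.27502295, 563.45790464, 241.52810334]), 'tcp_rot': array([-3.14008854e+00,  2.74796730e-05,  2.69581016e+00]), 'contact_force': array([-0.10899582,  0.42618734,  0.10454265]), 'wrist_torque': array([0.01214761, 0.00986733, 0.02083848]), 'opening': 0.9982174217998211}
scene 42.46957160986956 256.3415820565143 194.16982512724095 [0.00779532 0.         0.         0.         0.        ] [[ 5.83176658e-01  8.12175375e-01  1.66176429e-02 -3.79388127e+02]
 [ 6.18321174e-01 -4.30527881e-01 -6.57514006e-01 -2.81292194e+02]
 [-5.26862326e-01  3.93721861e-01 -7.53259043e-01  1.27111233e+03]
 [ 0.00000000e+00  0.00000000e+00  0.00000000e+00  1.00000000e+00]] None
side 49.93481593382634 253.17998763212245 186.5955741395271 [0.04819498 0.         0.         0.         0.        ] [[ 8.21554577e-01 -5.70096098e-01 -6.20618750e-03 -3.92619090e+02]
 [-4.56633634e-01 -6.51450182e-01 -6.05886446e-01  3.21041819e+02]
 [ 3.41370477e-01  5.00602737e-01 -7.95526931e-01  7.84116447e+02]
 [ 0.00000000e+00  0.00000000e+00  0.00000000e+00  1.00000000e+00]] None
wrist 69.27789865949376 259.5418423517216 193.90154377484438 [-0.05157317  0.          0.          0.          0.        ] None [[-4.19323227e-05 -9.54871849e-01 -2.97018099e-01  7.62426685e+01]
 [ 9.99999751e-01 -2.49269408e-04  6.60188821e-04 -2.26414487e-01]
 [-7.04433245e-04 -2.97017997e-01  9.54871621e-01 -1.31352997e+02]
 [ 0.00000000e+00  0.00000000e+00  0.00000000e+00  1.00000000e+00]]
```

View pics/scene0.png

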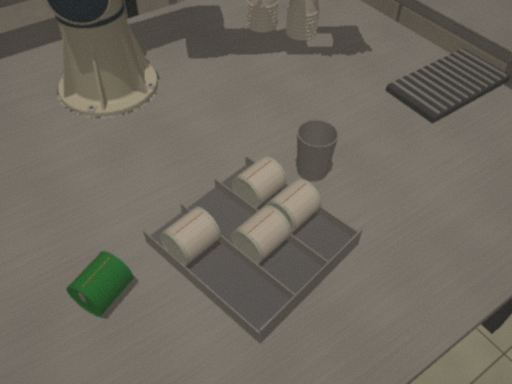

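View pics/side0.png

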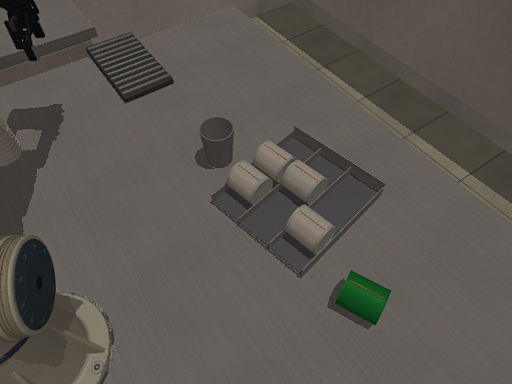

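View pics/wrist0.png

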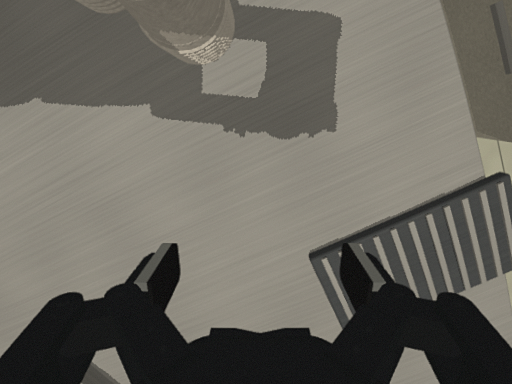

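The scene view shows front_left at (260,180), back_left (296,203), the middle tin (262,233) and front_right (190,235). The beaker is at (316,150), and the green look-alike is outside the rack at (100,283). Next I'll measure the tins from the depth images.

```bash
cat > h.py <<'E'
import numpy as np,cv2
def cloud(f):
    d=f["depth"]; H,W=d.shape; fl=H/2/np.tan(np.radians(float(f["vertical_fov"]))/2)
    K=np.array([[fl,0,float(f["cx"])],[0,fl,float(f["cy"])],[0,0,1]])
    u,v=np.meshgrid(np.arange(W),np.arange(H))
    p=cv2.undistortPoints(np.stack([u,v],-1).reshape(-1,1,2).astype(float),K,f["D"]).reshape(H,W,2)
    P=np.dstack([p*d[...,None],d]); T=np.linalg.inv(f["camera_from_world"])
    return P@T[:3,:3].T+T[:3,3]
E
python3 - <<'E'
from h import *
from scipy import ndimage
from scipy.optimize import least_squares
for n in ["scene","side"]:
    f=np.load(n+"0.npz"); P=cloud(f); ok=f["depth"]>0
    x,y,z=P[...,0],P[...,1],P[...,2]
    m=ok&(z>58)&(z<130)&(x>300)&(x<950)&(abs(y)<600)
    l,k=ndimage.label(m)
    for i in range(1,k+1):
        s=l==i
        if s.sum()<80: continue
        q=P[s]; vv,uu=np.where(s)
        (c,sz,a)=cv2.minAreaRect(q[:,:2].astype(np.float32))
        print(n,i,s.sum(),"px",uu.mean().round(),vv.mean().round(),"med",np.median(q,0).round(1),"zmax",np.percentile(q[:,2],99).round(1),"rect",np.round(c,1),np.round(sz,1),round(a,1), f["frame"][s].mean(0).round())
    m=ok&(z>28)&(z<48)&(x>300)&(x<950)&(abs(y)<600)
    t=ok&(abs(z)<15)&(x>300)&(x<800)&(abs(y)<400); print("table z",np.median(z[t]))
E
```

```text
scene 1 1427 px 316.0 141.0 med [532.8 234.3  88.7] zmax 111.1 rect [533.9 232.7] [82.7 84.1] 68.8 [88. 83. 76.]
scene 3 1282 px 261.0 177.0 med [544.6  86.1  79.2] zmax 87.0 rect [532.9  90.5] [70.7 84.4] 10.9 [146. 136. 121.]
scene 4 2997 px 278.0 216.0 med [640.6  53.3  79.8] zmax 87.2 rect [630.4  63. ] [ 69.9 176.2] 11.6 [147. 137. 121.]
scene 5 1615 px 191.0 231.0 med [580.7 -91.8  79.5] zmax 86.8 rect [569.8 -89.5] [68.5 84. ] 10.7 [148. 138. 123.]
scene 6 1546 px 98.0 276.0 med [ 565.8 -261.9   69.9] zmax 75.1 rect [ 559.  -261.5] [62.2 83.2] 24.1 [47. 96. 48.]
table z 0.15826433780023308
side 1 983 px 217.0 135.0 med [533.1 236.8  89. ] zmax 112.4 rect [532.7 233.2] [85.4 80.1] 57.0 [65. 61. 58.]
side 2 1829 px 289.0 168.0 med [615.9  51.4  80.4] zmax 88.1 rect [625.8  62.7] [ 71.4 175.7] 12.0 [121. 113. 101.]
side 3 974 px 248.0 178.0 med [519.9  82.6  80.3] zmax 88.4 rect [527.7  89.6] [69.6 84.7] 13.4 [120. 112. 101.]
side 5 1186 px 310.0 225.0 med [554.  -94.8  80.8] zmax 88.4 rect [564.9 -90. ] [72.2 82.4] 10.9 [123. 114. 103.]
side 6 1295 px 365.0 293.0 med [ 549.6 -266.2   70.3] zmax 75.6 rect [ 555.  -262.7] [62.1 82.8] 23.9 [22. 82. 32.]
table z 0.8738168026391122
```

```bash
python3 - <<'E'
import cv2
a=cv2.imread("pics/scene0.png")[140:340,130:370];cv2.imwrite("pics/sc.png",cv2.resize(a,(720,600),interpolation=cv2.INTER_CUBIC))
a=cv2.imread("pics/side0.png")[110:290,190:400];cv2.imwrite("pics/si.png",cv2.resize(a,(700,600),interpolation=cv2.INTER_CUBIC))
E
```

```text
(no output)
```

View pics/sc.png

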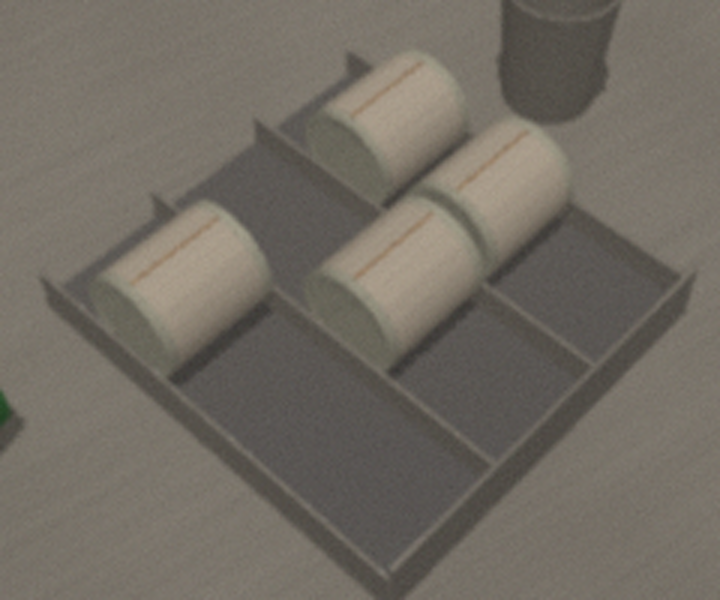

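View pics/si.png

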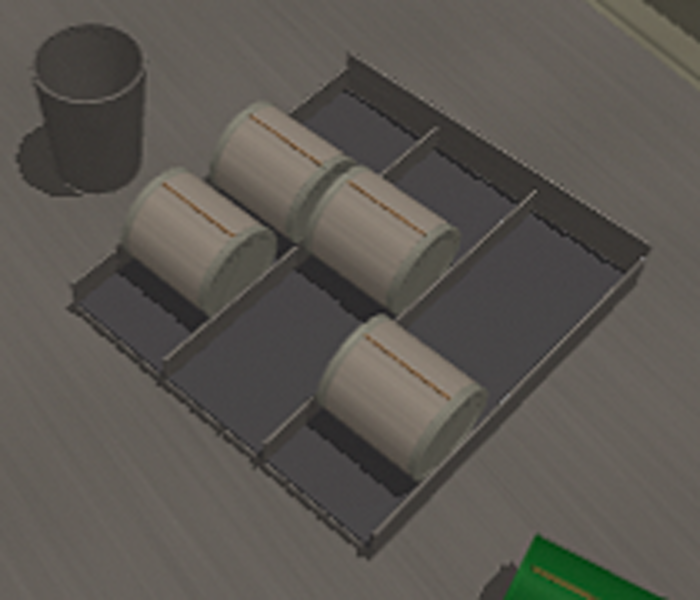

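```bash
cat >> h.py <<'E'
from scipy.optimize import least_squares
def fit(P,c0,yaw0,fixyaw=None,r=37.,L=82.):
    # P Nx3; selects near c0, z>52; fits axis position (u along lane), yaw; v from extent
    yaw=yaw0;c=np.array(c0,float)
    for _ in range(4):
        X=np.array([np.cos(yaw),np.sin(yaw)]);Y=np.array([-X[1],X[0]])
        d=P[:,:2]-c; s=(abs(d@X)<38)&(abs(d@Y)<41)&(P[:,2]>54)&(P[:,2]<95)
        q=P[s]
        def res(p):
            a=p[1] if fixyaw is None else fixyaw
            X=np.array([np.cos(a),np.sin(a)]); u=(q[:,:2]-c)@X-p[0]
            return np.hypot(u,q[:,2]-49-p[2])-r
        o=least_squares(res,[0,yaw,0],loss='soft_l1')
        c=c+o.x[0]*X; yaw=o.x[1] if fixyaw is None else fixyaw
        X=np.array([np.cos(yaw),np.sin(yaw)]);Y=np.array([-X[1],X[0]])
        d=P[:,:2]-c; s=(abs(d@X)<25)&(abs(d@Y)<60)&(P[:,2]>60)&(P[:,2]<95)
        v=d[s]@Y; lo,hi=np.percentile(v,[1,99])
        c=c+(lo+hi)/2*Y
    return c,yaw,o.x[2],np.sqrt(np.mean(o.fun**2)),hi-lo
E
python3 - <<'E'
from h import *
for n in ["scene","side"]:
    f=np.load(n+"0.npz"); P=cloud(f)[f["depth"]>0]; R={}
    for k,c in dict(FL=(531,90),FR=(568,-90),BL=(612,105),T=(645,20)).items():
        R[k]=fit(P,c,0.203); print(n,k,[np.round(a,3) for a in R[k]])
    Y=R['FL'][0]-R['FR'][0]; L=np.linalg.norm(Y); Y/=L; X=np.array([Y[1],-Y[0]])
    m=(R['FL'][0]+R['FR'][0])/2; d=R['T'][0]-m
    print("sep",L,"mid",m,"yaw",np.arctan2(X[1],X[0]),"tin rel",d@X,d@Y)
E
```

```text
scene FL [array([531.74 ,  89.934]), np.float64(0.195), np.float64(-1.146), np.float64(5.379), np.float64(81.089)]
scene FR [array([567.2  , -90.136]), np.float64(0.197), np.float64(-1.071), np.float64(4.41), np.float64(81.157)]
scene BL [array([622.296,  90.199]), np.float64(0.201), np.float64(-0.926), np.float64(3.267), np.float64(115.918)]
scene T [array([634.483,  34.264]), np.float64(0.21), np.float64(-0.907), np.float64(3.164), np.float64(114.98)]
sep 183.52841898103267 mid [ 5.49469868e+02 -1.01307553e-01] yaw 0.19443360848323424 tin rel 90.05103217343641 17.292194012624083
side FL [array([530.842,  90.127]), np.float64(0.195), np.float64(-0.115), np.float64(5.07), np.float64(81.742)]
side FR [array([566.394, -90.089]), np.float64(0.195), np.float64(-0.048), np.float64(3.921), np.float64(80.207)]
side BL [array([621.856,  90.213]), np.float64(0.212), np.float64(-0.117), np.float64(4.317), np.float64(115.714)]
side T [array([633.793,  34.627]), np.float64(0.203), np.float64(-0.217), np.float64(4.154), np.float64(115.157)]
sep 183.6893433736692 mid [5.48617818e+02 1.93383523e-02] yaw 0.19477464635567093 tin rel 90.26297347178033 17.46808656961839
```

```bash
python3 - <<'E'
from h import *
yaw=.195;X=np.array([np.cos(yaw),np.sin(yaw)]);Y=np.array([-X[1],X[0]]);m=np.array([549.,0])
for n in ["scene","side"]:
    f=np.load(n+"0.npz"); P=cloud(f)[f["depth"]>0]; u=(P[:,:2]-m)@X; v=(P[:,:2]-m)@Y
    s=(abs(u-90)<15)&(P[:,2]>78)
    print(n,np.histogram(v[s],np.arange(-60,72,4))[0]," right edge",np.percentile(v[s],1))
    s=(abs(u)<110)&(P[:,2]>30)&(P[:,2]<38)&(abs(v)<150)
    print(np.histogram(v[s],np.arange(-150,150,4))[0])
E
```

```text
scene [ 0  0  0  0 17 34 36 31 35 26 36 26 28 29 32 30 24 27 34 28 30 28 26 25
 33 11  0 15 33 25 31 30]  right edge -40.14442061200948
[  0   0 142  88  52   1   2   1   1   1   1   1   2   2   1   2   1   1
   1   0   1   2   0   1   2  84  44  54   3   0   0   0   0   0   0   0
   0   0   0   0   0   0   0   0   0   0   0   0  95  37  51   9   0   0
   1   0   0   1   2   1   0   2   1   1   0   1   1   0   0   0   1  29
   6   0]
side [ 0  0  0  0  5 24 17 19 17 20 20 16 18 17 23 16 16 18 13 19 18 18 16 17
 18  5  0  7 16 20 13 17]  right edge -39.81126812906941
[ 0  0 62 88 21  4  1  0  1  0  0  0  1  0  1  0  0  0  2  0  0  1  0  0
  0 49 44 21  2  2  0  1  0  0  2  0  1  2  1  0  1  1  1  1  1  0  1  0
 78 39 42  4  0  1  0  1  1  2  1  1  2  0  1  2  0  0  1  0  0  1  0 36
 13  0]
```

{"api": "servo_tool", "payload": {
  "rows": [
    [[2.23,-3.2,0],0.0377,4],
    [[2.23,-3.2,0],0.0377,4],
    [[2.23,-3.2,0],0.0377,4],
    [[2.23,-3.2,0],0.0377,4],
    [[2.23,-3.2,0],0.0377,4]
  ]
}}

```text
clock: 0.57
eef_pos: [381.5, 402.3, 242.1]
tcp_rot: [-3.141, -0.0, 2.887]
contact_force: [0.7, 1.0, -0.0]
opening: 0.468
```

Laterally the tin spans about -41 to +41 mm in a lane with dividers near ±46 mm, so it is centred. I'll keep travelling.

{"api": "servo_tool", "payload": {
  "rows": [
    [[2.23,-3.2,0],0.0377,4],
    [[2.23,-3.2,0],0.0377,4],
    [[2.23,-3.2,0],0.0377,4],
    [[2.23,-3.2,0],0.0377,4],
    [[2.23,-3.2,0],0.0377,4]
  ]
}}

```text
clock: 0.98
eef_pos: [493.2, 242.1, 242.3]
tcp_rot: [-3.142, -0.0, 3.075]
contact_force: [0.2, 0.6, -0.4]
opening: 0.467
```

{"api": "servo_tool", "payload": {
  "rows": [
    [[2.23,-3.2,0],0.0377,4],
    [[2.23,-3.2,0],0.0377,4],
    [[2.23,-3.2,0],0.0377,4],
    [[2.23,-3.2,0],0.0377,4],
    [[2.23,-3.2,0],0.0377,4]
  ]
}}

```text
clock: 1.4
eef_pos: [604.6, 82.0, 242.1]
tcp_rot: [3.142, -0.0, -3.02]
contact_force: [-0.3, 0.2, 0.3]
opening: 0.468
```

{"api": "servo_tool", "payload": {
  "rows": [
    [[2.23,-3.2,0],0.0377,4],
    [[2.2,-3.2,0],0.0377,4],
    [[0,0,-1],0,4],
    [[0,0,0],0,4]
  ]
}}

```text
clock: 1.73
eef_pos: [648.1, 18.0, 230.1]
tcp_rot: [3.141, -0.003, -2.95]
contact_force: [-0.3, 0.8, -0.3]
opening: 0.466
```

{"api": "servo_tool", "payload": {
  "rows": [
    [[0,0.15,-3],0.003,4],
    [[0,0,-3],0,4],
    [[0,0,-3],0,4],
    [[0,0,-2.5],0,4],
    [[0,0,0],0,4]
  ]
}}

```text
clock: 2.15
eef_pos: [643.9, 22.6, 112.1]
tcp_rot: [3.14, -0.009, -2.943]
contact_force: [-1.7, 0.3, -0.3]
opening: 0.47
```

```bash
cat > look.py <<'E'
import sys
from rig import r,eyes
from h import *
t=sys.argv[1]
s=r.sense(); print(s["clock"],s["eef_pos"],s["contact_force"])
ims=[]
for n,(a,b,c,d) in dict(scene=(120,340,130,370),side=(90,290,180,400)).items():
    f=eyes.grab_frame(n); np.savez(f"{n}{t}.npz",**f)
    ims.append(cv2.resize(f["frame"][a:b,c:d,::-1],(400,360),interpolation=cv2.INTER_CUBIC))
    P=cloud(f)[f["depth"]>0]
    yaw=.195;X=np.array([np.cos(yaw),np.sin(yaw)]);Y=np.array([-X[1],X[0]]);m=np.array([549.,0])
    u=(P[:,:2]-m)@X; v=(P[:,:2]-m)@Y
    for lo,hi,nm in ((-38,38,"mid"),(-38,-26,"midR"),(26,38,"midL"),(56,128,"left"),(-128,-56,"right")):
        q=(v>lo)&(v<hi)&(P[:,2]>52)&(P[:,2]<90)&(u>-60)&(u<(130 if "mid" in nm else 45))
        uu,z=u[q],P[q,2]
        if q.sum()<20: print(n,nm,"few");continue
        o=min((least_squares(lambda p:np.hypot(uu-p[0],z-49-p[1])-37,[g,0],loss='soft_l1',bounds=([-60,-3],[140,3])) for g in (0,30,60,90)),key=lambda o:o.cost)
        print(n,nm,q.sum(),o.x.round(2),np.median(abs(o.fun)).round(2))
cv2.imwrite(f"pics/look{t}.png",np.hstack(ims))
E
python3 look.py 1
```

```text
2.15 [643.92649577  22.59169125 112.14402658] [-1.73624264  0.29135952 -0.29754119]
scene mid 1191 [90.7  -0.74] 0.83
scene midR 233 [90.72 -0.95] 0.85
scene midL 183 [90.6  -0.61] 0.95
scene left 61 [ 0.26 -1.19] 0.53
scene right 1395 [ 0.25 -0.88] 0.76
side mid 879 [ 9.022e+01 -8.000e-02] 0.82
side midR 156 [90.05 -0.33] 0.99
side midL 134 [90.44 -0.25] 0.67
side left 806 [-0.24  0.15] 0.71
side right 1050 [-0.35  0.03] 0.78
```

View pics/look1.png

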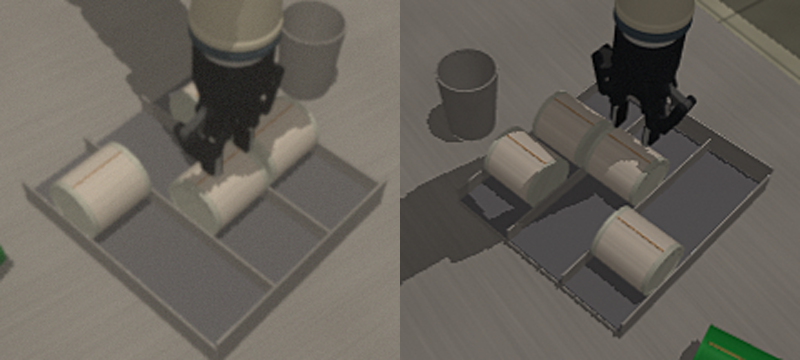

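Both cameras agree: the tin is at about +90.4 mm with the gripper just above it, fingers spread along its axis. Now I'll creep down to contact.

{"api": "servo_tool", "payload": {
  "rows": [
    [[0,0,0],0,4],
    [[0,0,0],0,4]
  ]
}}

```text
clock: 2.42
eef_pos: [649.5, 21.9, 119.5]
tcp_rot: [-3.141, 0.003, -2.943]
contact_force: [-0.0, 0.4, 0.3]
opening: 0.471
```

{"api": "servo_tool", "payload": {
  "rows": [
    [[0,-0.2,-0.6],0,4],
    [[0,0,-0.6],0,4],
    [[0,0,-0.2],0,4],
    [[0,0,-0.2],0,4],
    [[0,0,0],0,4]
  ]
}}

```text
clock: 2.83
eef_pos: [647.9, 19.3, 100.7]
tcp_rot: [3.141, -0.001, -2.944]
contact_force: [0.1, 0.5, 0.1]
opening: 0.467
```

{"api": "servo_tool", "payload": {
  "rows": [
    [[0,0,-0.2],0,4],
    [[0,0,-0.2],0,4],
    [[0,0,0],0,4],
    [[0,0,0],0,4]
  ]
}}

```text
clock: 3.17
eef_pos: [648.2, 19.5, 97.2]
tcp_rot: [3.142, -0.0, -2.943]
contact_force: [0.3, -0.1, 0.1]
opening: 0.472
```

{"api": "servo_tool", "payload": {
  "rows": [
    [[0,0,-0.2],0,4],
    [[0,0,0],0,4]
  ]
}}

```text
clock: 3.33
eef_pos: [648.5, 19.4, 95.3]
tcp_rot: [-3.141, 0.0, -2.943]
contact_force: [0.9, -0.4, 2.3]
opening: 0.471
```

{"api": "servo_tool", "payload": {
  "rows": [
    [[0,0,-0.2],0,4],
    [[0,0,0],0,4]
  ]
}}

```text
clock: 3.5
eef_pos: [650.2, 19.7, 94.9]
tcp_rot: [-3.141, 0.004, -2.944]
contact_force: [0.6, 1.0, 8.1]
opening: 0.467
```

{"api": "servo_tool", "payload": {
  "rows": [
    [[0,0,-0.2],0,4],
    [[0,0,0],0,4]
  ]
}}

```text
clock: 3.67
eef_pos: [651.9, 20.0, 94.5]
tcp_rot: [-3.141, 0.008, -2.944]
contact_force: [1.2, 3.0, 17.1]
opening: 0.467
```

{"api": "servo_tool", "payload": {
  "rows": [
    [[-0.49,-0.097,0],0,4],
    [[-0.49,-0.097,0],0,4],
    [[-0.49,-0.097,0],0,4],
    [[-0.49,-0.097,0],0,4]
  ]
}}

```text
clock: 4.0
eef_pos: [632.3, 16.1, 95.3]
tcp_rot: [-3.141, 0.008, -2.944]
contact_force: [0.1, 2.7, 25.5]
opening: 0.466
```

```bash
python3 look.py 2
```

```text
4.0 [632.31808359  16.12917388  95.26096912] [ 0.13139588  2.66239188 25.51822891]
scene mid 1059 [82.24 -0.6 ] 0.83
scene midR 227 [82.43 -0.72] 0.75
scene midL 132 [82.31 -0.69] 0.85
scene left few
scene right 1391 [ 0.22 -0.82] 0.77
side mid 781 [8.14e+01 5.00e-02] 0.94
side midR 143 [81.33 -0.47] 0.96
side midL 97 [81.68  0.55] 1.14
side left 794 [-0.26  0.11] 0.76
side right 1040 [-0.33  0.04] 0.75
```

{"api": "servo_tool", "payload": {
  "rows": [
    [[-0.49,-0.097,0],0,4],
    [[-0.49,-0.097,0],0,4],
    [[-0.49,-0.097,0],0,4],
    [[-0.49,-0.097,0],0,4],
    [[-0.49,-0.097,0],0,4]
  ]
}}

```text
clock: 4.52
eef_pos: [607.6, 11.2, 95.0]
tcp_rot: [-3.141, 0.008, -2.944]
contact_force: [-0.7, 2.4, 22.5]
opening: 0.466
```

{"api": "servo_tool", "payload": {
  "rows": [
    [[-0.49,-0.097,0],0,4],
    [[-0.3,-0.06,-0.05],0,4],
    [[-0.1,-0.02,0],0,4]
  ]
}}

```text
clock: 4.77
eef_pos: [597.8, 9.3, 94.2]
tcp_rot: [-3.141, 0.006, -2.944]
contact_force: [-2.4, 2.8, 23.9]
opening: 0.467
```

```bash
python3 look.py 3
```

```text
4.7667 [597.78018455   9.27647645  94.19862533] [-2.41695195  2.75215024 23.89579509]
scene mid 1262 [64.65 -0.75] 0.8
scene midR 226 [64.84 -1.11] 0.8
scene midL 170 [64.61 -0.73] 0.81
scene left 363 [-0.15 -0.39] 0.8
scene right 1388 [ 0.29 -0.74] 0.78
side mid 666 [ 6.427e+01 -6.000e-02] 0.89
side midR 145 [63.78 -0.14] 0.81
side midL 81 [64.38 -0.31] 0.65
side left 796 [-0.31  0.17] 0.78
side right 1044 [-0.33  0.07] 0.78
```

{"api": "servo_tool", "payload": {
  "rows": [
    [[0,0,1],0,4],
    [[0,0,1.2],0,4],
    [[1.4,0.28,0],0,4],
    [[1.4,0.28,0],0,4],
    [[0,0,0],0,4]
  ]
}}

```text
clock: 5.28
eef_pos: [625.8, 14.8, 113.8]
tcp_rot: [-3.141, 0.003, -2.943]
contact_force: [-0.4, -0.0, 0.5]
opening: 0.471
```

```bash
python3 look.py 4
```

```text
5.2833 [625.83847423  14.83472684 113.84992292] [-0.42692678 -0.03084137  0.50055201]
scene mid 1086 [62.59 -0.73] 0.78
scene midR 238 [62.59 -0.89] 0.73
scene midL 154 [62.53 -0.66] 0.76
scene left 35 [-0.48  0.06] 0.84
scene right 1400 [ 0.35 -0.75] 0.74
side mid 917 [6.219e+01 5.000e-02] 0.84
side midR 155 [62.09 -0.07] 0.98
side midL 141 [ 6.245e+01 -4.000e-02] 0.79
side left 801 [-0.27  0.13] 0.84
side right 1044 [-0.4   0.13] 0.77
```

{"api": "servo_tool", "payload": {
  "rows": [
    [[0,0,-0.9],0,4],
    [[0,0,-0.7],0,4],
    [[0,0,-0.3],0,4],
    [[0,0,-0.2],0,4],
    [[0,0,0],0,4]
  ]
}}

```text
clock: 5.8
eef_pos: [626.3, 15.0, 94.1]
tcp_rot: [-3.141, 0.007, -2.944]
contact_force: [2.6, 2.3, 19.1]
opening: 0.471
```

{"api": "servo_tool", "payload": {
  "rows": [
    [[0,0,-0.1],0,4],
    [[0,0,0],0,4]
  ]
}}

```text
clock: 5.97
eef_pos: [626.9, 15.1, 93.9]
tcp_rot: [-3.141, 0.008, -2.944]
contact_force: [2.9, 2.8, 23.7]
opening: 0.467
```

{"api": "servo_tool", "payload": {
  "rows": [
    [[-0.49,-0.097,0],0,4],
    [[-0.49,-0.097,0],0,4],
    [[-0.49,-0.097,0],0,4],
    [[-0.49,-0.097,0],0,4],
    [[-0.49,-0.097,0],0,4]
  ]
}}

```text
clock: 6.38
eef_pos: [602.9, 10.4, 95.1]
tcp_rot: [-3.141, 0.01, -2.944]
contact_force: [0.4, 5.6, 36.4]
opening: 0.467
```

{"api": "servo_tool", "payload": {
  "rows": [
    [[-0.49,-0.097,0],0,4],
    [[-0.49,-0.097,0],0,4],
    [[-0.49,-0.097,0],0,4],
    [[-0.49,-0.097,0],0,4],
    [[-0.49,-0.097,0],0,4]
  ]
}}

```text
clock: 6.8
eef_pos: [578.0, 5.4, 94.7]
tcp_rot: [-3.141, 0.009, -2.944]
contact_force: [-1.8, 3.8, 34.0]
opening: 0.468
```

{"api": "servo_tool", "payload": {
  "rows": [
    [[-0.49,-0.097,-0.05],0,4],
    [[-0.3,-0.06,0],0,4],
    [[-0.1,-0.02,0],0,4]
  ]
}}

```text
clock: 7.05
eef_pos: [567.7, 3.4, 93.8]
tcp_rot: [-3.141, 0.007, -2.944]
contact_force: [-4.0, 2.9, 35.2]
opening: 0.469
```

{"api": "servo_tool", "payload": {
  "rows": [
    [[0,0,1],0,4],
    [[0,0,1.2],0,4],
    [[1.4,0.28,0],0,4],
    [[1.4,0.28,0],0,4],
    [[0,0,0],0,4]
  ]
}}

```text
clock: 7.47
eef_pos: [595.4, 8.9, 112.6]
tcp_rot: [-3.141, 0.002, -2.943]
contact_force: [0.0, -0.0, 0.4]
opening: 0.466
```

```bash
python3 look.py 5
```

```text
7.4667 [595.37207141   8.89002034 112.62124169] [ 0.00695702 -0.03285336  0.38226159]
scene mid 1065 [31.6  -0.76] 0.85
scene midR 231 [31.62 -1.  ] 0.85
scene midL 155 [31.39 -0.74] 0.9
scene left 499 [-0.14 -0.43] 0.87
scene right 1393 [ 0.26 -0.83] 0.78
side mid 929 [31.09 -0.  ] 0.86
side midR 159 [30.75 -0.12] 0.77
side midL 137 [31.36  0.05] 0.89
side left 796 [-0.19  0.15] 0.8
side right 1050 [-0.23  0.16] 0.76
```

View pics/look5.png

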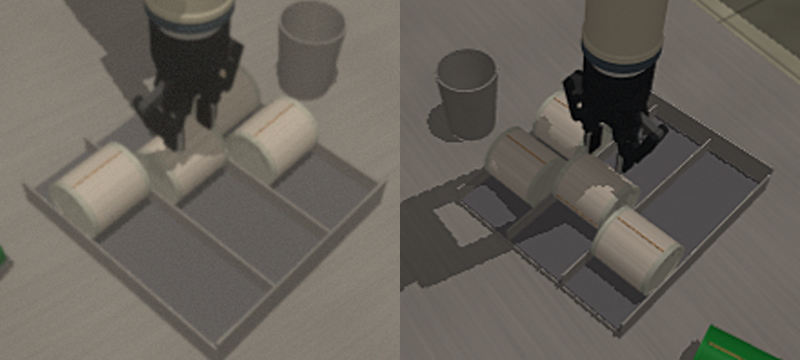

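The tin is at +31.4 mm, still square and on the floor. The last stroke moved it 31 mm, so I'll repeat it.

{"api": "servo_tool", "payload": {
  "rows": [
    [[0,0,-0.9],0,4],
    [[0,0,-0.7],0,4],
    [[0,0,-0.2],0,4],
    [[0,0,-0.15],0,4],
    [[0,0,0],0,4]
  ]
}}

```text
clock: 7.98
eef_pos: [595.4, 9.0, 94.2]
tcp_rot: [-3.141, 0.005, -2.944]
contact_force: [0.9, 2.9, 15.9]
opening: 0.469
```

{"api": "servo_tool", "payload": {
  "rows": [
    [[-0.49,-0.097,0],0,4],
    [[-0.49,-0.097,0],0,4],
    [[-0.49,-0.097,0],0,4],
    [[-0.49,-0.097,0],0,4],
    [[-0.49,-0.097,0],0,4]
  ]
}}

```text
clock: 8.4
eef_pos: [571.2, 4.2, 95.2]
tcp_rot: [-3.141, 0.006, -2.944]
contact_force: [-0.1, 3.8, 25.2]
opening: 0.469
```

{"api": "servo_tool", "payload": {
  "rows": [
    [[-0.49,-0.097,0],0,4],
    [[-0.49,-0.097,0],0,4],
    [[-0.49,-0.097,0],0,4],
    [[-0.49,-0.097,0],0,4],
    [[-0.49,-0.097,0],0,4]
  ]
}}

```text
clock: 8.82
eef_pos: [546.4, -0.7, 94.9]
tcp_rot: [-3.141, 0.005, -2.944]
contact_force: [0.1, 3.1, 23.6]
opening: 0.47
```

```bash
python3 look.py 6
```

```text
8.8167 [546.36664354  -0.72293443  94.9067713 ] [ 0.11994232  3.12232893 23.61614021]
scene mid 1175 [ 8.05 -0.71] 0.86
scene midR 217 [ 8.03 -0.9 ] 0.8
scene midL 153 [ 7.98 -0.51] 0.96
scene left 1031 [ 0.19 -0.74] 0.8
scene right 1386 [ 0.32 -0.81] 0.78
side mid 700 [7.11 0.07] 0.88
side midR 145 [7.25 0.02] 0.73
side midL 83 [ 6.99 -0.25] 0.71
side left 766 [-0.21  0.17] 0.82
side right 1048 [-0.35  0.1 ] 0.76
```

{"api": "servo_tool", "payload": {
  "rows": [
    [[-0.49,-0.097,-0.05],0,4],
    [[-0.35,-0.07,0],0,4],
    [[-0.1,-0.02,0],0,4],
    [[0,0,0],0,4]
  ]
}}

```text
clock: 9.25
eef_pos: [535.8, -2.8, 94.0]
tcp_rot: [-3.141, 0.003, -2.944]
contact_force: [-3.4, 2.1, 24.2]
opening: 0.465
```

{"api": "servo_tool", "payload": {
  "rows": [
    [[0,0,1],0,4],
    [[0,0,1.2],0,4],
    [[0,0,2],0,4],
    [[0,0,3],0,4],
    [[0,0,3],0,4]
  ]
}}

```text
clock: 9.67
eef_pos: [533.3, -3.0, 193.8]
tcp_rot: [3.141, -0.004, -2.944]
contact_force: [0.8, -0.0, 0.2]
opening: 0.463
```

{"api": "servo_tool", "payload": {
  "rows": [
    [[0,0,3],0,4],
    [[0,0,3],0,4],
    [[0,0,0],0,4],
    [[0,0,0],0,4],
    [[0,0,0],0,4]
  ]
}}

```text
clock: 10.08
eef_pos: [534.0, -3.0, 253.1]
tcp_rot: [3.141, -0.002, -2.944]
contact_force: [0.1, -0.3, -0.9]
opening: 0.469
```

```bash
python3 look.py 7; python3 look.py 8|grep mid
```

```text
10.0833 [534.04003795  -3.0061497  253.12205623] [ 0.11747861 -0.28661833 -0.85084837]
scene mid 1274 [ 1.   -0.75] 0.8
scene midR 217 [ 0.88 -0.7 ] 0.86
scene midL 187 [ 0.83 -0.65] 0.73
scene left 1038 [ 0.19 -0.72] 0.78
scene right 1399 [ 0.29 -0.91] 0.82
side mid 969 [0.42 0.04] 0.82
side midR 167 [0.32 0.08] 0.77
side midL 143 [0.52 0.  ] 0.77
side left 798 [-0.28  0.22] 0.78
side right 1043 [-0.31  0.04] 0.74
scene mid 1261 [ 0.93 -0.73] 0.8
scene midR 209 [ 0.69 -0.71] 0.82
scene midL 178 [ 1.16 -0.86] 0.69
side mid 969 [0.43 0.12] 0.77
side midR 167 [0.42 0.14] 0.8
side midL 145 [0.39 0.06] 0.69
```

View pics/look8.png

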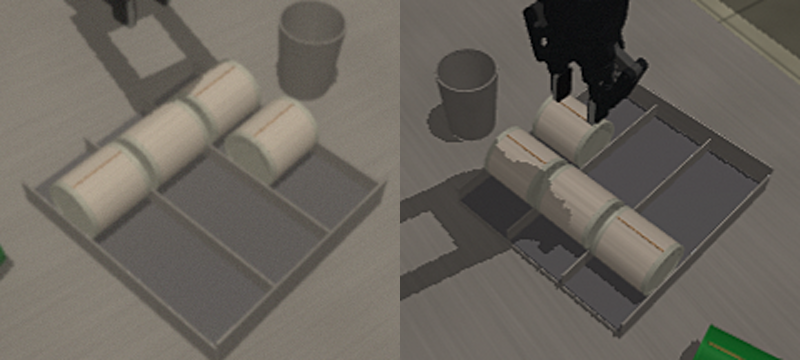

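The three front tins are in line, with the middle one within 1 mm. I'll check it sideways and then hand in.

```bash
python3 - <<'E'
from h import *
yaw=.195;X=np.array([np.cos(yaw),np.sin(yaw)]);Y=np.array([-X[1],X[0]]);m=np.array([549.,0])
for n in ["scene","side"]:
    f=np.load(n+"8.npz"); P=cloud(f)[f["depth"]>0]; u=(P[:,:2]-m)@X; v=(P[:,:2]-m)@Y
    s=(abs(u)<15)&(P[:,2]>78)&(abs(v)<46); print(n,np.percentile(v[s],[1,99]))
from rig import r; r.sign_off()
E
```

```text
scene [-42.84448034  44.05589971]
side [-41.72727237  41.30940693]
the job is handed in; nothing more can be done
```

I rolled the middle-lane tin forward about 90 mm in three strokes, pressing on its top with two spread fingertips at about 15–36 N. Then I lifted clear and handed the job in about 10 s into the 45 s allowed.

**Alignment:** both cameras put the tin 0.4–0.6 mm behind front_left and front_right on average, well within the 10 mm allowed. It lies square to the lane and on the floor. Two pictures in a row gave the same position, so it was at rest.

**Sideways position:** the tin is centred within about 1 mm. The scene camera's edge reading was a few mm wide because the neighbouring tins overlap in that view.

**Rolling:** the fingertips moved about twice as far as the tin in each stroke, which means it rolled rather than slid. I did not measure the turn directly; it follows from 90 mm of rolling, about 2.4 rad.

**Other objects:** front_left and front_right stayed put to within measurement error. I checked back_left and the beaker only by eye in the last pictures, and they looked unmoved. The gripper was about 15 cm above the tins and touching nothing at hand-in.

No check failed, and the cameras differed from each other by about 0.5 mm along the lane.

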